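# Secure the handpiece and snap its case shut

### The arm

A 6-joint arm with a two-finger parallel gripper is mounted at the origin on the work surface. World frame = base frame: x ahead of the robot, y to its left, z up, the work surface at z = 0. Lengths are in mm, angles in degrees, forces in N, time in s.
With the tool pointing down it reaches from about 300 to 850 mm from the base axis. Payload 4.2 kg.
Tool frame: the origin (TCP) lies midway between the tips of the shut fingers; the grasp point (between the pads) lies 19 mm behind it (env.grip_depth is the distance from the TCP to the grasp point, in mm); z points along the fingers, y is the line along which they close (so a half turn about z gives the same grasp; the last joint's range is limited). The gripper opens to 91 mm and grips with 3 to 60 N. Pads are 32 mm wide; open, the fingers measure 118 mm over their backs; the gripper's body (76 mm by 178 mm) begins 60 mm behind the grasp point.
Start: joints at [-73.109, 18.312, 89.639, -0, 72.044, -1.146], TCP at [178.038, -546.759, 213.976] pointing down, gripper open.
Joint ranges: [-177.97, 177.97], [-48.28, 115.42], [12.27, 149.76], [-77.06, 257.06], [2.81, 150.46], [-146.56, 146.56]. Speed limits (degrees/s): [147.25, 147.25, 180, 180, 180, 180].

### API

Orientations are given as [roll, pitch, yaw] about the fixed x, y, z axes, in that order (R = Rz(yaw) Ry(pitch) Rx(roll)).
In Python, from workcell import env, eyes gives the robot as it stands.
- The arm moves only by the tool send_rows, never from a script. Its argument "motion" is a list of rows, each a list of 7 numbers: the shift along the world's x, y, z normalised to -1 to 1, where 1 is 0.5 m, then the turn, a rotation vector about the world's x, y, z normalised to -1 to 1, where 1 is 60 degrees, then the opening, from -1 (shut) to 1 (fully open). A call has 1 to 20 rows; each row is the pose to reach, as a shift and turn from the pose commanded when the call began; what a row does not reach only later rows make up. A row lasts 1/8 s, in which the tool goes at most 62.5 mm and 10.7 degrees, less where a joint would pass 70% of its speed; a pose out of reach is approached as far as the arm can. A call with a number of a shift or a turn outside -1 to 1 is refused whole. A call with a gripper value outside its range is refused whole. The fingers move at their own pace and stop on an object; "squeeze" is the grip in N (left out, the last holds). Time passes only in rows, so rows that repeat a pose let the fingers close. It gives the time, the measured TCP pose, the force, the opening and the grip force at its end, in the units of the state.
- env.state(): the state, without advancing time (a new reading comes with each control period).
- eyes.grab_frame(name): name is "side" or "top"; returns a dict with "pixels" (400x640x3 uint8, red, green, blue), "depth" (400x640 float32, mm along the optical axis (not along the pixel's ray), 0 where there is no reading), "fx", "fy", "cx", "cy" (pixels), "R" (3x3) and "t" (3): a world point X has camera coordinates R X + t. Camera axes: x right, y down, z forward; pixel columns grow to the right and rows downward; lengths in mm; the calibration is good to about 2 mm. A picture is of the moment at which its call begins.
- env.job_done(): hands the job in; it is judged then, once.
The state is a dict: "time_s": time; "qpos": joint angles; "qvel": joint speeds; "effort": joint torques, N m; "ee_pos": TCP position; "ee_rot": TCP orientation; "force": force on the tool from outside, world axes, zero at the start; "torque": the same for the moment, N m; "gripper_width": finger opening in mm; "gripper_force": force on a finger pad.
Only numpy, scipy, OpenCV 4.12 (cv2) and the standard library are available. Lean on these libraries where they do the work, as an engineer would, in place of code of your own. Each camera call takes 0.05 s, during which the arm holds its last target. There are 200 camera calls.

### The job

In the open case, lift the sliding end stop out of its notch, shift it one notch along towards the handpiece and let it drop fully into that notch, so that it backs up the handpiece. Then swing the lid down and press it until it snaps past its catch and lies fully shut. Leave the handpiece lying in its cradle, do not disturb the other things on the bench, and let go of everything at the end.

Things in the scene. Friction and masses are not known exactly. Their poses are not given: they have to be found in the camera images.
- tool_case: black case fixed to the bench, 250 (x) by 180 (y) by 70 mm high, 8 mm walls, open on top. Origin: centre of its underside; z up. Lid hinged along its +y long edge; catch at mid length outside its -y face. Handpiece and stop lie in a lane along x at y = -25 mm; foam and accessories up to 54 mm high fill y = 30 to 82 mm.
- lid (a joint): lid angle (rad): 0 fully shut, 1.57 upright; stiff hinge (0.4 N m), stays where left. Black plate 250 x 180 x 10 mm, 0.35 kg; a steel clasp tongue, 60 mm wide, stands 15 mm out from mid free edge and hangs 28 mm below. Some 0.08 rad before shut it meets a sprung roller; 10 to 18 N down near the free edge forces it past, then the lid is drawn shut and stays.
- lid_hinge (a point): middle of the hinge line, level with the case's rim (70 mm above the bench), on the lid's underside. Its frame turns with the lid: -y runs from the hinge to the free edge 180 mm away, z is the outward normal (outer face at z = 10 mm), x runs along the hinge.
- lid_press (a point): point on the outer face of the lid, half way along it and 165 mm from the hinge (15 mm from the free edge): a good place to press.
- stop_grip (a point): grip point of the end stop, an upright steel block 12 mm thick (case's x), 26 mm wide (y), 40 mm tall; on its middle line, 10 mm below its top (top 64.5 mm above the bench when seated); axes as the case. Its blade sits 12 mm deep in a rack of three notches 35 mm apart, 10 mm wide. Captive: moves only up, down and along x; 42 mm free on both sides in y; drops when let go.
- stop_lift (a joint): height of the stop above its seat (m): 0 fully seated in a notch, about 0.012 when its blade rests on top of the rack, free above that, at most 0.035.
- stop_slide (a joint): travel of the stop along the rack (m), growing towards the handpiece (the case's -x): 0 in the middle notch where it starts, 0.035 in the notch next to the handpiece, -0.035 in the far notch; play in a notch about 2 mm either way.
- handpiece: loose aluminium rotary handpiece, 125 mm long, 26 mm thick, 0.2 kg, lying in a cradle along the case's x, nose towards -x. Origin: under its mid length, 24 mm above the case's underside. Its butt end lies about 3 mm from the stop once the stop is in the notch next to it.
- bench_block: loose dark steel block 100 by 100 by 30 mm, bystander; origin at the centre of its underside.
- tape_roll: loose black tape roll lying flat, 90 mm across, 40 mm high, bystander; origin at the centre of its underside.
- mandrel: loose ring mandrel with a wooden handle, 230 mm long and 30 mm thick, lying on the bench, bystander; origin underneath where handle and steel meet, steel towards its +x.

How it is judged (in metres and radians):
On the way, in this order (a step that is already met when the one before it is completed fails the run):
1. with the lid still open, the stop sits fully down in the notch next to the handpiece (value of joint stop_slide between 0.031 and 0.039 m and value of joint stop_lift below 0.004 m and value of joint lid above 0.3 rad), for 0.2 s.
2. the lid is pressed past its catch, fully shut (value of joint lid below 0.025 rad), for 0.2 s.
At the end, for the whole second after the job is handed in: The stop sits fully down (within 4 mm) in the notch next to the handpiece, the lid is past its catch and shut (within 0.025 rad), the handpiece still lies in its cradle within 12 mm of where it was (value of joint stop_slide between 0.031 and 0.039 m and value of joint stop_lift below 0.004 m and value of joint lid below 0.025 rad and z of handpiece in the frame of tool_case below 0.03 m and distance of handpiece from where it was at the start of the episode below 0.012 m); the robot touches nothing.
It fails at once if the handpiece is knocked or lifted out of its cradle (more than 20 mm) (distance of handpiece from where it was at the start of the episode above 0.02 m).
It fails at once if a bystander (block, tape roll or mandrel) is shifted by more than 20 mm (distance of any of bench_block, tape_roll, mandrel from where it was at the start of the episode above 0.02 m).
It also fails if it takes over 62 s, if anything falls off the work surface, if the arm or the gripper's body presses on something with over 40 N, if the wrist force passes 120 N, or if a joint passes its speed limit or range.

## Working session

There is one attempt and no reset: what is moved stays moved. The work goes in short steps, Python scripts to look and compute and a tool call to move; the robot and the scene stay as the last step left them, time stands still between calls to the robot, and variables do not carry over. Pictures are saved under pics/ and viewed, at most 10 in all, crops included, and the job is handed in when it is done.

Besides the shell and the picture viewer there is one more tool, called after "Request:" as a command line: name --pt "numbers of a row" for each row, then --argument value for the rest. send_rows: Moves the arm, as the interface text tells. Its arguments: {"type":"object","properties":{"motion":{"type":"array"},"squeeze":{"type":"number"}},"required":["motion"]}

```bash
mkdir -p pics; python3 - <<'E'
from workcell import env, eyes
import cv2,numpy as np
for n in("top","side"):
    f=eyes.grab_frame(n); cv2.imwrite(f"pics/{n}0.png",f["pixels"][:,:,::-1]); np.savez(f"{n}0.npz",**f)
    print(n,f["fx"],f["cx"],f["cy"],np.round(f["R"],3).tolist(),np.round(f["t"],1))
print(env.state())
E
```

```text
top 378.7462357578911 313.38260933724695 195.56174706770943 [[-0.015, -1.0, 0.017], [-0.982, 0.011, -0.186], [0.186, -0.02, -0.982]] [  14.6  550.  1092.1]
side 432.31529416108833 324.1482125169612 191.91564387368328 [[-0.396, 0.918, 0.0], [0.617, 0.266, -0.741], [-0.68, -0.293, -0.672]] [ 206.4 -296.3 1586.3]
{'time_s': 0.1, 'qpos': array([-7.31074591e+01,  1.83484374e+01,  8.96988983e+01,  1.88793263e-04,
        7.20429670e+01, -1.14629219e+00]), 'qvel': array([ 0.02061119,  0.01087624, -0.1903192 ,  0.03524438,  0.10238434,
        0.04204073]), 'effort': array([-1.20034103e-03, -4.13333273e+01, -2.32511044e+01,  7.28259422e-02,
        4.22467373e-02, -5.65267931e-05]), 'ee_pos': array([ 177.92525283, -546.3152133 ,  213.20324902]), 'ee_rot': array([-1.79909719e+02, -1.98599482e-03,  1.80387732e+01]), 'force': array([-0.25083441, -0.1996084 ,  0.11633715]), 'torque': array([ 0.00448476,  0.04321648, -0.00447211]), 'gripper_force': 0.0, 'gripper_width': 91.04199739540014}
```

View pics/top0.png

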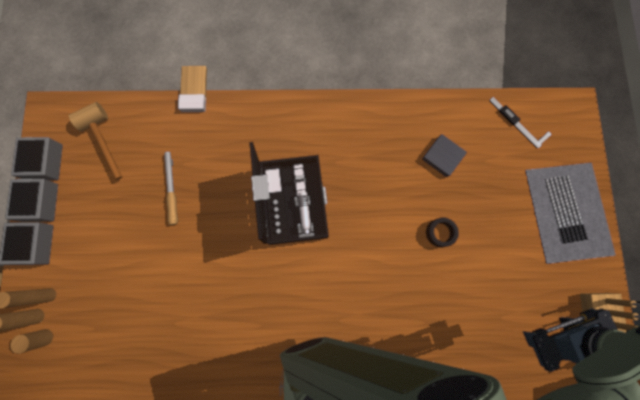

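View pics/side0.png

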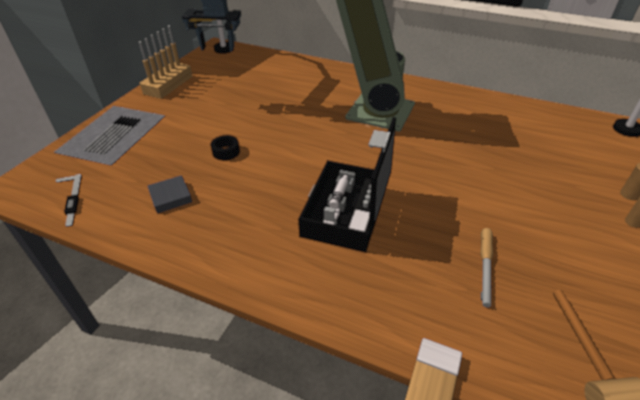

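```bash
cat > h.py <<'E'
import numpy as np,cv2
def cloud(f):
    d=f["depth"];v,u=np.mgrid[:400,:640]
    P=np.stack([(u-f["cx"])/f["fx"]*d,(v-f["cy"])/f["fy"]*d,d],-1)
    W=(P-f["t"])@f["R"]; W[d<=0]=np.nan
    return W
def pix(f,X):
    c=np.asarray(X,float)@f["R"].T+f["t"]
    return np.stack([c[...,0]/c[...,2]*f["fx"]+f["cx"],c[...,1]/c[...,2]*f["fy"]+f["cy"]],-1)
E
python3 - <<'E'
from h import *
ims=[]
for n,(u0,u1,v0,v1),s in(("top",(235,345,130,260),4.4),("side",(290,410,110,260),3.8)):
    f=dict(np.load(n+"0.npz")); im=f["pixels"][v0:v1,u0:u1,::-1]
    im=cv2.resize(im,None,fx=s,fy=s,interpolation=cv2.INTER_CUBIC); im=cv2.convertScaleAbs(im,alpha=1.4,beta=15)
    for k in range(0,u1-u0,10):cv2.putText(im,str(u0+k),(int(k*s),8),0,.3,(0,255,255))
    for k in range(0,v1-v0,10):cv2.putText(im,str(v0+k),(0,int(k*s)),0,.3,(0,255,255))
    im=im[:570,:395] if 0 else im
    cv2.imwrite(f"pics/{n}c.png",im); print(im.shape)
f=dict(np.load("top0.npz"));W=cloud(f)
np.set_printoptions(precision=0,suppress=True,linewidth=250)
for v in range(140,248,6):
    print(v,' '.join('%d,%d,%d'%tuple(np.nan_to_num(W[v,u])) for u in range(248,334,5)))
E
```

```text
(572, 484, 3)
(570, 456, 3)
140 745,215,-1 746,199,-3 745,183,0 746,167,-4 746,151,-4 746,135,-4 745,118,-2 743,102,3 745,86,-2 743,69,1 744,53,0 744,37,0 742,21,3 743,4,1 742,-11,2 744,-27,-3 744,-44,-3 743,-60,-1
146 725,215,0 643,163,248 726,183,-4 724,166,0 724,150,0 723,134,2 725,118,-2 724,102,-1 725,86,-5 724,69,0 723,53,0 722,37,2 723,21,0 724,5,-3 723,-11,-1 724,-27,-4 724,-43,-5 722,-59,1
152 706,215,-3 627,163,248 705,183,-3 705,166,-3 705,150,-3 703,134,3 703,118,1 703,102,2 705,86,-4 704,70,-1 703,53,0 703,37,0 703,21,-1 703,5,0 703,-10,-1 703,-26,-2 703,-43,-4 702,-59,-1
158 685,214,0 611,163,247 640,162,150 684,166,0 684,150,0 684,134,-2 684,118,-2 662,97,72 664,83,66 662,67,70 663,52,68 662,37,69 663,22,66 665,7,60 661,-7,70 683,-26,-1 682,-42,0 681,-58,3
164 665,214,-1 595,162,249 615,159,177 647,159,60 650,145,49 652,130,43 653,115,39 655,100,31 656,84,26 658,69,18 657,53,22 661,38,6 661,22,7 660,6,8 643,-7,69 663,-26,-4 662,-41,1 663,-58,-4
170 645,214,-2 579,162,249 592,156,199 629,159,56 631,145,48 631,129,49 631,114,50 641,101,8 642,85,6 642,70,6 640,54,12 640,3
[... 1630 characters left out ...]
141,70 467,130,33 465,113,50 466,99,36 470,86,4 470,70,3 465,54,39 465,39,45 464,24,46 468,9,10 468,-6,5 468,-21,6 469,-37,-1 468,-53,2
230 453,210,0 453,195,-3 428,147,248 430,137,230 446,141,69 449,130,35 447,113,49 448,99,36 451,86,9 451,71,5 450,55,8 449,39,25 447,24,38 450,9,4 450,-6,5 450,-21,7 450,-37,2 450,-52,0
236 435,210,-4 434,194,0 414,147,248 417,140,205 429,141,65 430,129,40 431,115,33 430,99,37 432,86,13 432,71,5 432,55,13 429,39,48 427,25,69 426,10,71 426,-3,70 426,-18,69 426,-32,70 431,-52,0
242 416,209,0 416,194,-1 416,179,-1 407,148,135 411,141,71 411,126,68 411,112,65 411,99,51 413,85,22 415,71,-3 414,55,2 414,40,-4 414,25,0 413,9,1 413,-5,0 413,-21,2 413,-36,0 413,-52,0
```

View pics/topc.png

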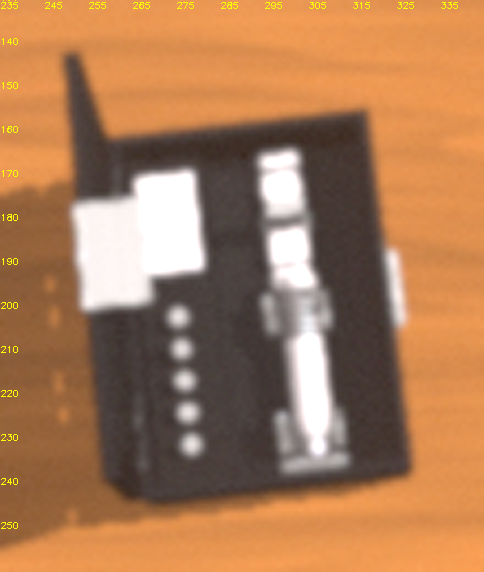

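View pics/sidec.png

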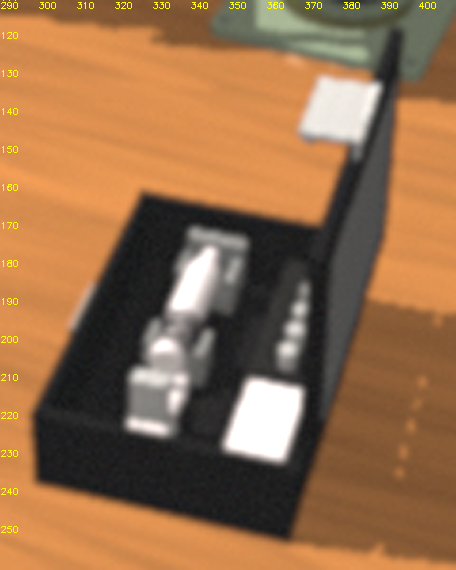

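```bash
python3 - <<'E'
from h import *
from scipy.optimize import least_squares
np.set_printoptions(precision=1,suppress=True)
for n in("top","side"):
    f=dict(np.load(n+"0.npz"));W=cloud(f).reshape(-1,3)
    W=W[(W[:,0]>400)&(W[:,0]<680)&(W[:,1]>-50)&(W[:,1]<190)]
    r=W[(W[:,2]>64)&(W[:,2]<76)&(W[:,1]<120)]
    # template: rim centreline rectangle 242x172 (three walls) 
    def loc(p,P):
        c,s=np.cos(p[2]),np.sin(p[2]);d=P[:,:2]-p[:2];return np.c_[d@[c,s],d@[-s,c]]
    def res(p):
        q=loc(p,r);return np.minimum.reduce([abs(q[:,0]-121),abs(q[:,0]+121),abs(q[:,1]+86)])
    best=min((least_squares(res,[535,65,a],loss="soft_l1",f_scale=3) for a in np.radians([2,6,10])),key=lambda s:s.cost)
    p=best.x;q=loc(p,W);print(n,len(r),p[:2],np.degrees(p[2]),"rim med",np.median(res(p)))
    m=(W[:,2]>58)&(W[:,2]<70)&(abs(q[:,0])<112)&(abs(q[:,1]+25)<30)
    print("stop top",m.sum(),W[m].mean(0),"local",q[m].mean(0),q[m].min(0),q[m].max(0))
    l=W[:,2]>120; A=np.c_[q[l],W[l,2]]
    print("lid top z",np.percentile(A[:,2],[90,99]))
    for z in range(100,280,30):
        k=abs(A[:,2]-z)<8
        if k.sum():print(z,k.sum(),np.percentile(A[k,1],[5,50,95]))
    for nm,X in(("tool_case ref stop",[75,-25,64]),):pass
    m=(abs(q[:,1]+25)<16)&(abs(q[:,0])<112)&(W[:,2]>20)
    h=np.c_[q[m],W[m,2]]
    for x in range(-110,110,10):
        k=abs(h[:,0]-x)<5
        if k.sum():print(x,k.sum(),np.median(h[k,1]),h[k,1].min(),h[k,1].max(),np.percentile(h[k,2],[50,95]))
E
```

```text
top 508 [540.4  67.7] 6.10308024451727 rim med 2.28280212789884
stop top 35 [606.2  49.8  63.7] local [ 63.5 -24.8] [ 57.4 -37. ] [ 70.7 -12.7]
lid top z [264.6 266.5]
130 28 [84.5 84.8 93.4]
160 25 [83.5 83.9 84.2]
190 23 [82.4 82.9 83.2]
220 29 [81.6 81.9 85.3]
250 307 [84.2 88.7 93.3]
-110 23 -24.94020324500974 -40.39654528637462 -10.18253523034193 [46.  49.7]
-100 23 -26.384633290847407 -38.974298809323024 -11.107002224293176 [35.2 43.5]
-90 37 -24.78908694411289 -40.05138640790426 -9.222335733221787 [39.9 44.9]
-80 33 -25.80427722761395 -40.817784404355244 -9.837166847975325 [45. 50.]
-70 29 -26.83290109492235 -39.17195548626922 -13.90713022891465 [47.  51.4]
-60 31 -28.24634416665905 -40.45196941840953 -15.326918983967188 [45.2 49.5]
-50 26 -26.525448162062112 -38.75784197038525 -16.72272784399342 [46.1 49.3]
-40 27 -27.42893155862253 -39.94653847573209 -15.116574816428832 [45.2 48.9]
-30 28 -26.948048833248077 -40.65270844344298 -15.818990926528418 [44.9 49.4]
-20 31 -29.185366858958943 -39.335140798574436 -11.484731519098622 [45.8 50. ]
-10 34 -24.770989426791154 -40.51565266
[... 1934 characters left out ...]
23 [47.  50.8]
-10 29 -21.666452050420094 -40.288641813982075 -9.356671813284155 [45.5 51.2]
0 35 -21.935892799916612 -40.60947376369072 -9.02351953897815 [45.5 50.5]
10 43 -23.53690695099421 -39.75726062159596 -10.379324514531694 [44.2 50.8]
20 55 -24.931288624453302 -38.841252928370274 -13.10301470991035 [34.9 48.5]
30 4 -17.979323286467643 -20.766011089317843 -14.744373593234412 [23.3 25.3]
40 6 -15.096821154520555 -18.569099075857213 -13.281291588490474 [23.2 26. ]
50 3 -15.167111331280486 -15.55165748817176 -14.102263263907037 [24.7 26.8]
60 38 -21.03235555588546 -39.14931059497894 -9.221447814649624 [63.5 66.4]
70 119 -25.811057389055375 -39.09404376264648 -9.56988949786629 [43.5 65.1]
```

Request:
send_rows --pt "0.6 0.84 0.1 0 0 0.9 0.1" --pt "0.6 0.84 0.1 0 0 0.9 0.1" --pt "0.6 0.84 0.1 0 0 0.9 0.1" --pt "0.6 0.84 0.1 0 0 0.9 0.1" --pt "0.6 0.84 0.1 0 0 0.9 0.1" --pt "0.6 0.84 0.1 0 0 0.9 0.1" --pt "0.6 0.84 0.1 0 0 0.9 0.1" --pt "0.6 0.84 0.1 0 0 0.9 0.1" --pt "0.6 0.84 0.1 0 0 0.9 0.1" --pt "0.6 0.84 0.1 0 0 0.9 0.1" --pt "0.6 0.84 0.1 0 0 0.9 0.1" --pt "0.6 0.84 0.1 0 0 0.9 0.1"

```text
time_s: 1.6
ee_pos: [477.2, -128.0, 263.8]
ee_rot: [-180.0, 0.0, 71.9]
force: [-0.1, 0.3, 0.1]
gripper_width: 50.1
gripper_force: 0.0
```

Request:
send_rows --pt "0.258 0.356 0 0 0 0.402 0.1" --pt "0.258 0.356 0 0 0 0.402 0.1" --pt "0.258 0.356 0 0 0 0.402 0.1" --pt "0.258 0.356 0 0 0 0.402 0.1" --pt "0.258 0.356 -0.268 0 0 0.402 0.1" --pt "0.258 0.356 -0.268 0 0 0.402 0.1" --pt "0.258 0.356 -0.268 0 0 0.402 0.1" --pt "0.258 0.356 -0.268 0 0 0.402 0.1" --pt "0.258 0.356 -0.268 0 0 0.402 0.1"

```text
time_s: 2.72
ee_pos: [609.1, 50.9, 133.1]
ee_rot: [179.7, 0.0, 96.1]
force: [0.3, 0.4, 0.2]
gripper_width: 50.4
gripper_force: 0.0
```

```bash
python3 - <<'E'
from h import *
from workcell import env,eyes
s=env.state();print(s["ee_pos"],s["ee_rot"])
ims=[]
for n,(u0,u1,v0,v1) in(("top",(250,350,120,220)),("side",(290,390,150,250))):
    f=eyes.grab_frame(n);im=cv2.resize(f["pixels"][v0:v1,u0:u1,::-1],None,fx=4,fy=4,interpolation=cv2.INTER_CUBIC);ims.append(im)
cv2.imwrite("pics/a1.png",np.hstack(ims))
E
```

```text
[609.08303881  50.88876895 133.09119408] [1.79663579e+02 1.35138772e-02 9.61152212e+01]
```

View pics/a1.png

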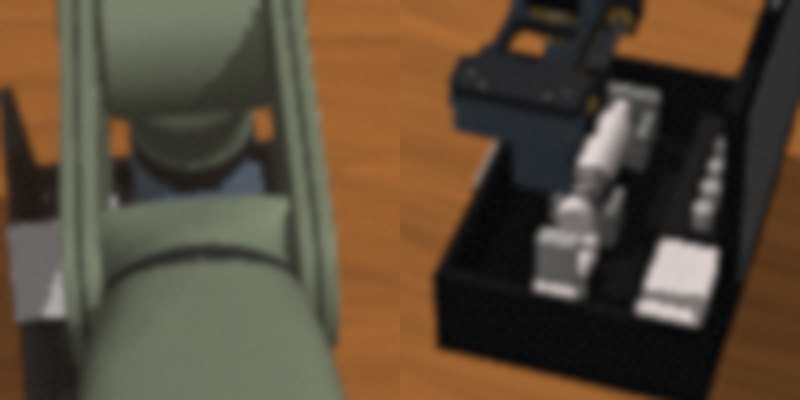

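Request:
send_rows --pt "0 0 -0.08 0 0 0 0.1" --pt "0 0 -0.12 0 0 0 0.1" --pt "0 0 -0.156 0 0 0 0.1" --pt "0 0 -0.156 0 0 0 0.1" --pt "0 0 -0.156 0 0 0 0.1" --pt "0 0 -0.156 0 0 0 0.1"

```text
time_s: 3.58
ee_pos: [607.9, 51.3, 53.4]
ee_rot: [179.9, 0.0, 96.2]
force: [-0.0, -0.1, 0.0]
gripper_width: 50.1
gripper_force: 0.0
```

Request:
send_rows --pt "0 0 0 0 0 0 -0.4" --pt "0 0 0 0 0 0 -0.6" --pt "0 0 0 0 0 0 -0.7" --pt "0 0 0 0 0 0 -1" --pt "0 0 0 0 0 0 -1" --pt "0 0 0 0 0 0 -1" --pt "0 0 0 0 0 0 -1" --pt "0 0 0 0 0 0 -1" --squeeze 20

```text
time_s: 4.58
ee_pos: [607.0, 51.2, 52.0]
ee_rot: [180.0, -0.0, 96.2]
force: [-0.2, 0.4, -0.3]
gripper_width: 11.8
gripper_force: 20.0
```

Request:
send_rows --pt "0 0 0.02 0 0 0 -1" --pt "0 0 0.04 0 0 0 -1" --pt "0 0 0.04 0 0 0 -1" --pt "0 0 0.04 0 0 0 -1" --pt "-0.02 -0.002 0.04 0 0 0 -1" --pt "-0.04 -0.004 0.04 0 0 0 -1" --pt "-0.06 -0.006 0.04 0 0 0 -1" --pt "-0.07 -0.0075 0.04 0 0 0 -1" --pt "-0.07 -0.0075 0.04 0 0 0 -1" --pt "-0.07 -0.0075 0.04 0 0 0 -1" --pt "-0.07 -0.0075 0.04 0 0 0 -1" --pt "-0.07 -0.0075 0.04 0 0 0 -1"

```text
time_s: 6.08
ee_pos: [572.1, 47.5, 71.9]
ee_rot: [-180.0, -0.0, 96.2]
force: [-0.3, 0.0, -2.2]
gripper_width: 11.9
gripper_force: 20.0
```

Request:
send_rows --pt "0 0 -0.01 0 0 0 -1" --pt "0 0 -0.018 0 0 0 -1" --pt "0 0 -0.024 0 0 0 -1" --pt "0 0 -0.028 0 0 0 -1" --pt "0 0 -0.028 0 0 0 -1" --pt "0 0 -0.028 0 0 0 -1" --pt "0 0 -0.028 0 0 0 -1"

```text
time_s: 6.95
ee_pos: [571.9, 47.5, 58.0]
ee_rot: [-180.0, -0.0, 96.2]
force: [-0.2, 0.7, -2.1]
gripper_width: 12.1
gripper_force: 20.0
```

Request:
send_rows --pt "0 0 0 0 0 0 -0.4" --pt "0 0 0 0 0 0 -0.4" --pt "0 0 0 0 0 0 -0.4" --pt "0 0 0 0 0 0 -0.4" --pt "0 0 0.1 0 0 0 -0.4" --pt "0 0 0.2 0 0 0 -0.4" --pt "-0.1 -0.4 0.3 0 0 0 -0.4" --pt "-0.1 -0.4 0.3 0 0 0 -0.4" --pt "-0.1 -0.4 0.3 0 0 0 -0.4" --pt "-0.1 -0.4 0.3 0 0 0 -0.4" --pt "-0.1 -0.4 0.3 0 0 0 -0.4" --pt "-0.1 -0.4 0.3 0 0 0 -1" --pt "-0.1 -0.4 0.3 0 0 0 -1" --pt "-0.1 -0.4 0.3 0 0 0 -1"

```text
time_s: 8.7
ee_pos: [522.2, -151.5, 207.7]
ee_rot: [-180.0, -0.0, 96.2]
force: [-0.0, 0.3, 0.1]
gripper_width: 0.7
gripper_force: 0.0
```

```bash
python3 - <<'E'
from h import *
from workcell import env,eyes
np.set_printoptions(precision=1,suppress=True)
s=env.state();print(s["ee_pos"],s["ee_rot"],s["qpos"])
p=np.array([540.7,69.5]);c,sn=np.cos(.108),np.sin(.108)
ims=[]
for n,(u0,u1,v0,v1) in(("top",(240,340,140,240)),("side",(290,390,140,240))):
    f=eyes.grab_frame(n);im=cv2.resize(f["pixels"][v0:v1,u0:u1,::-1],None,fx=4,fy=4,interpolation=cv2.INTER_CUBIC);ims.append(im)
    W=cloud(f).reshape(-1,3);d=W[:,:2]-p;q=np.c_[d@[c,sn],d@[-sn,c]]
    m=(W[:,2]>55)&(W[:,2]<85)&(abs(q[:,0])<112)&(abs(q[:,1]+25)<20)
    print(n,m.sum(),q[m].mean(0),np.percentile(W[m,2],[5,50,95]))
cv2.imwrite("pics/a2.png",np.hstack(ims))
E
```

```text
[ 522.2 -151.5  207.7] [-180.    -0.    96.2] [-17.4  15.8  94.3   0.   70.  -23.6]
top 38 [ 26.5 -27.3] [56.4 63.2 68.1]
side 55 [ 29.1 -24.4] [56.4 63.5 66.6]
```

View pics/a2.png

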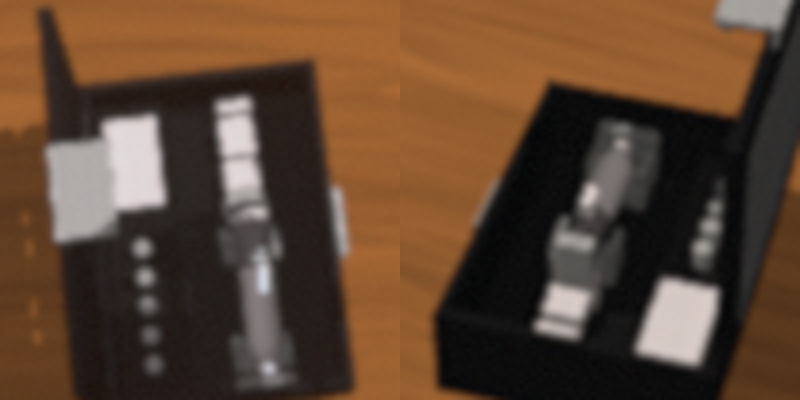

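Request:
send_rows --pt "0 0 0.12 0 0 0 -1" --pt "0 0 0.25 0 0 0 -1" --pt "0 0.05 0.27 0 0 0 -1" --pt "0.008 0.15 0.27 0 0 0 -1" --pt "0.008 0.26 0.27 0 0 0 -1" --pt "0.008 0.37 0.27 0 0 0 -1" --pt "0.008 0.48 0.27 0 0 0 -1" --pt "0.008 0.6 0.27 0 0 0 -1" --pt "0.008 0.7 0.27 0 0 0 -1" --pt "0.008 0.722 0.27 0 0 0 -1" --pt "0.008 0.722 0.27 0 0 0 -1" --pt "0.008 0.722 0.27 0 0 0 -1"

```text
time_s: 10.3
ee_pos: [526.1, 207.2, 343.1]
ee_rot: [180.0, 0.0, 96.1]
force: [0.1, -0.0, -0.0]
gripper_width: 0.4
gripper_force: 0.0
```

Request:
send_rows --pt "0 0 -0.1 0 0 0 -1" --pt "0 0 -0.2 0 0 0 -1" --pt "0 0 -0.266 0 0 0 -1" --pt "0 0 -0.266 0 0 0 -1" --pt "0 0 -0.266 0 0 0 -1" --pt "0 0 -0.266 0 0 0 -1"

```text
time_s: 11.05
ee_pos: [527.2, 208.5, 212.1]
ee_rot: [179.8, -0.1, 96.1]
force: [-0.0, 0.5, 0.7]
gripper_width: 0.6
gripper_force: 0.0
```

```bash
python3 - <<'E'
from h import *
from workcell import env,eyes
s=env.state();print(s["ee_pos"],s["ee_rot"],s["qpos"],s["force"])
f=eyes.grab_frame("side");im=cv2.resize(f["pixels"][0:270,200:500,::-1],None,fx=2.2,fy=2.2,interpolation=cv2.INTER_CUBIC)
cv2.imwrite("pics/a3.png",im)
E
```

```text
[527.22613423 208.53432319 212.07633115] [ 1.79773013e+02 -5.38646400e-02  9.61237304e+01] [ 2.04203939e+01  1.75343156e+01  9.10623790e+01 -4.07453386e-03
  7.11700472e+01  1.42980775e+01] [-0.0486516   0.4541839   0.73458841]
```

View pics/a3.png

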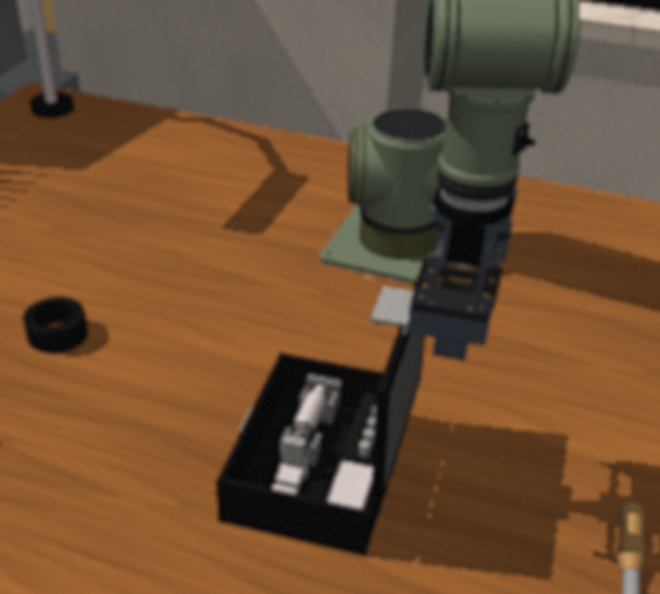

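```bash
python3 - <<'E'
import numpy as np
for th in [88,82,76,70,64,58,52,46,40,34,28,22,17,12,9,6,4,2,0]:
    t=np.radians(th); r=165-25*th/90
    Y=90-r*np.cos(t)+10*np.sin(t)+16; Z=70+r*np.sin(t)+10*np.cos(t)
    d=Y-139.8
    print(th,np.round([-.1077*d/500,.9942*d/500,(Z-210)/500],3),round(Y),round(Z))
E
```

```text
88 [ 0.006 -0.057  0.002] 111 211
82 [ 0.009 -0.087  0.004] 96 212
76 [ 0.013 -0.117  0.004] 81 212
70 [ 0.016 -0.148  0.   ] 66 210
64 [ 0.019 -0.178 -0.007] 50 207
58 [ 0.022 -0.207 -0.017] 36 202
52 [ 0.026 -0.236 -0.03 ] 21 195
46 [ 0.029 -0.263 -0.047] 7 186
40 [ 0.031 -0.289 -0.067] -5 177
34 [ 0.034 -0.313 -0.089] -17 165
28 [ 0.036 -0.334 -0.115] -28 153
22 [ 0.038 -0.353 -0.142] -38 139
17 [ 0.04  -0.366 -0.167] -44 126
12 [ 0.041 -0.378 -0.193] -50 113
9 [ 0.042 -0.383 -0.209] -53 105
6 [ 0.042 -0.388 -0.226] -55 97
4 [ 0.042 -0.391 -0.237] -57 91
2 [ 0.043 -0.393 -0.249] -58 86
0 [ 0.043 -0.395 -0.26 ] -59 80
```

Request:
send_rows --pt "0.003 -0.03 0 0 0 0 -1" --pt "0.006 -0.057 0.002 0 0 0 -1" --pt "0.009 -0.087 0.004 0 0 0 -1" --pt "0.013 -0.117 0.004 0 0 0 -1" --pt "0.016 -0.148 0 0 0 0 -1" --pt "0.019 -0.178 -0.007 0 0 0 -1" --pt "0.022 -0.207 -0.017 0 0 0 -1" --pt "0.026 -0.236 -0.03 0 0 0 -1" --pt "0.029 -0.263 -0.047 0 0 0 -1" --pt "0.031 -0.289 -0.067 0 0 0 -1" --pt "0.031 -0.289 -0.067 0 0 0 -1" --pt "0.031 -0.289 -0.067 0 0 0 -1"

```text
time_s: 12.6
ee_pos: [541.7, 63.8, 176.5]
ee_rot: [180.0, 0.0, 96.2]
force: [0.1, 0.1, 0.3]
gripper_width: 0.4
gripper_force: 0.0
```

```bash
python3 - <<'E'
from h import *
from workcell import env,eyes
s=env.state();print(s["ee_pos"],s["force"])
f=eyes.grab_frame("side");im=cv2.resize(f["pixels"][0:270,200:500,::-1],None,fx=2.2,fy=2.2,interpolation=cv2.INTER_CUBIC)
cv2.imwrite("pics/a4.png",im)
E
```

```text
[541.68117584  63.75802747 176.50722725] [0.14885924 0.08442571 0.32397982]
```

View pics/a4.png

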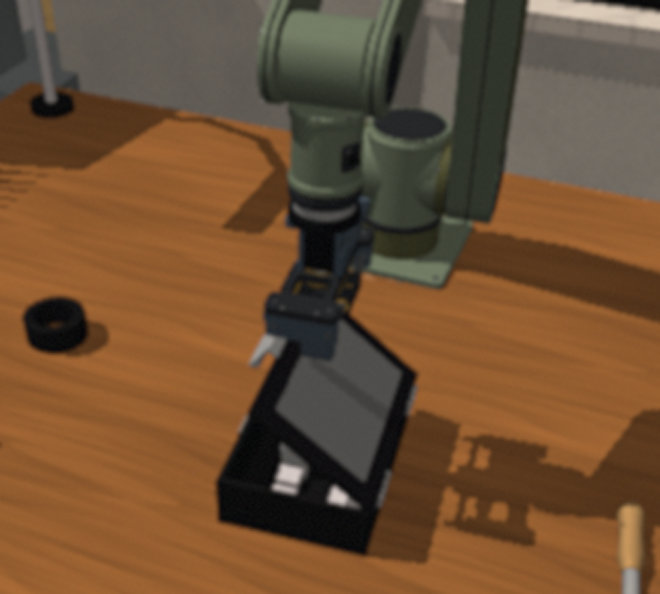

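Request:
send_rows --pt "0.003 -0.024 -0.022 0 0 0 -1" --pt "0.005 -0.045 -0.048 0 0 0 -1" --pt "0.007 -0.064 -0.075 0 0 0 -1" --pt "0.009 -0.077 -0.1 0 0 0 -1" --pt "0.01 -0.089 -0.126 0 0 0 -1" --pt "0.011 -0.094 -0.142 0 0 0 -1" --pt "0.011 -0.099 -0.155 0 0 0 -1" --pt "0.011 -0.099 -0.159 0 0 0 -1" --pt "0.011 -0.099 -0.159 0 0 0 -1"

```text
time_s: 13.78
ee_pos: [547.1, 14.6, 97.1]
ee_rot: [180.0, 0.0, 96.2]
force: [-0.4, -0.6, -0.7]
gripper_width: 0.3
gripper_force: 0.0
```

Request:
send_rows --pt "0 -0.002 -0.006 0 0 0 -1" --pt "0.001 -0.003 -0.011 0 0 0 -1" --pt "0.001 -0.004 -0.017 0 0 0 -1" --pt "0.001 -0.005 -0.023 0 0 0 -1" --pt "0.001 -0.006 -0.028 0 0 0 -1" --pt "0.001 -0.007 -0.033 0 0 0 -1" --pt "0.001 -0.007 -0.034 0 0 0 -1" --pt "0.001 -0.007 -0.034 0 0 0 -1" --pt "0.001 -0.007 -0.034 0 0 0 -1"

```text
time_s: 14.9
ee_pos: [547.8, 11.2, 80.2]
ee_rot: [180.0, -0.0, 96.1]
force: [-0.8, 2.4, 5.6]
gripper_width: 0.4
gripper_force: 2.6
```

Request:
send_rows --pt "0 0 -0.003 0 0 0 -1" --pt "0 0 -0.005 0 0 0 -1" --pt "0 0 -0.005 0 0 0 -1" --pt "0 0 -0.005 0 0 0 -1"

```text
time_s: 15.4
ee_pos: [547.8, 11.3, 80.1]
ee_rot: [179.9, -0.0, 96.1]
force: [-5.2, 3.1, 19.6]
gripper_width: 0.3
gripper_force: 9.9
```

Request:
send_rows --pt "0 0 0.05 0 0 0 -1" --pt "0 0 0.15 0 0 0 -1" --pt "0 -0.1 0.25 0 0 0 -1" --pt "0 -0.2 0.25 0 0 0 -1" --pt "0 -0.3 0.25 0 0 0 -1" --pt "0 -0.4 0.25 0 0 0 -1" --pt "0 -0.5 0.25 0 0 0 -1" --pt "0 -0.5 0.25 0 0 0 -1" --pt "0 -0.5 0.25 0 0 0 -1"

```text
time_s: 16.52
ee_pos: [547.1, -238.8, 201.7]
ee_rot: [-179.9, -0.1, 96.1]
force: [0.2, 1.2, 0.4]
gripper_width: 0.1
gripper_force: 0.0
```

```bash
python3 - <<'E'
from h import *
from workcell import env,eyes
s=env.state();print(s["ee_pos"],s["force"],s["time_s"])
p=np.array([540.7,69.5]);c,sn=np.cos(.108),np.sin(.108)
ims=[]
for n,(u0,u1,v0,v1) in(("top",(240,340,140,240)),("side",(290,390,140,240))):
    f=eyes.grab_frame(n);ims.append(cv2.resize(f["pixels"][v0:v1,u0:u1,::-1],None,fx=4,fy=4))
    W=cloud(f).reshape(-1,3);d=W[:,:2]-p;q=np.c_[d@[c,sn],d@[-sn,c]]
    m=(W[:,2]>60)&(W[:,2]<110)&(abs(q[:,0])<110)&(abs(q[:,1])<80)
    print(n,m.sum(),np.polyfit(90-q[m,1],W[m,2],1))
cv2.imwrite("pics/a5.png",np.hstack(ims))
E
```

```text
[ 547.07482926 -238.83299663  201.68537695] [0.2244947  1.15944569 0.41054402] 16.525
top 4001 [2.20803124e-03 7.96016274e+01]
side 3382 [-6.10240276e-04  8.14258742e+01]
```

View pics/a5.png

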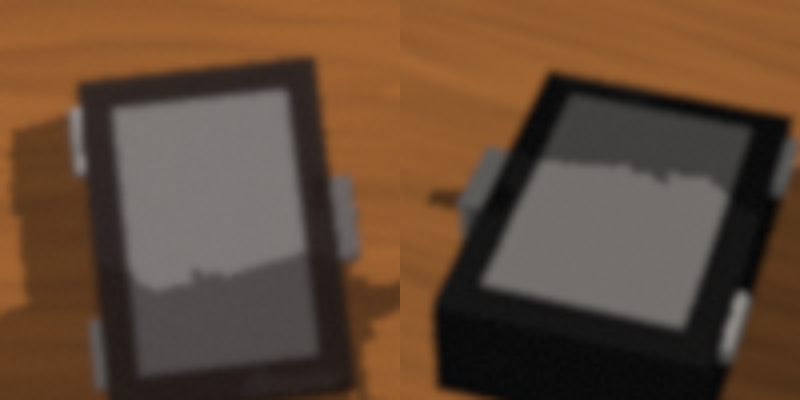

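The lid lies flat: its slope is within 0.003 rad and its top is at about 80 mm. The arm is clear of everything.

```bash
python3 -c "
from workcell import env
print(env.job_done())"
```

```text
the job is handed in; nothing more can be done
None
```

The job is handed in: the stop dropped into the notch next to the handpiece (its top back at seated height), and the lid is pressed shut and measures flat to within 0.003 rad. The arm touches nothing; the hand-in returned no verdict, and I didn't re-measure the handpiece or the loose bench items at the end.

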